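# Step the bench supply up four clicks and press the output button

### The arm

A 6-joint arm with a two-finger parallel gripper is mounted at the origin on the work surface. World frame = base frame: x ahead of the robot, y to its left, z up, the work surface at z = 0. Lengths are in m, angles in rad, forces in N, time in s.
With the tool pointing down it reaches from about 0.375 to 0.975 m from the base axis. Payload 3.8 kg.
Tool frame: the origin (TCP) lies between the finger pads; the fingertips stand 8 mm ahead of it and the grasp point (between the pads) lies 11 mm behind it (arm.tips_ahead is the distance from the TCP to the fingertips, in m); z points along the fingers, y is the line along which they close (so a half turn about z gives the same grasp; the last joint's range is limited). The gripper opens to 85 mm and grips with 20 to 120 N. Pads are 22 mm wide; open, the fingers measure 114 mm over their backs; the gripper's body (76 mm by 85 mm) begins 54 mm behind the grasp point. The pads swing forward as they close: fully open they stand 13 mm farther back than shut.
Start: joints at [-1.143, 0.264, 1.604, -0, 1.274, -0.037], TCP at [0.303, -0.603, 0.239] pointing down, gripper open.
Joint ranges: [-2.63, 2.63], [-0.94, 2.18], [0.31, 2.57], [-1.31, 4.45], [0, 2.66], [-2.55, 2.55]. Speed limits (rad/s): [2.57, 2.57, 3.14, 3.14, 3.14, 3.14].

### API

Orientations are given as a rotation vector (axis times angle).
In Python, from workcell import arm, state, vision, hand_in gives the robot as it stands. Calls block until the motion is done:
- arm.move_pose(position, orientation): joint-space move of the TCP to a pose.
- arm.movel(position, max_speed=0.15, orientation=None): straight line of the TCP; orientation=None keeps the orientation; max_speed is the mean speed in m/s.
- arm.movej(angles): joint-space move.
- arm.grip(opening): finger opening in m; the grip force is fixed at half the most; returns when the fingers have stopped.
- arm.dwell(seconds).
- arm.solve_ik(position, orientation): joint angles nearest the present ones, or None.
- state(): the state.
- vision.read_camera(name): name is "side" or "top"; returns a dict with "pixels" (420x560x3 uint8, red, green, blue), "fx", "fy", "cx", "cy" (pixels), "R" (3x3) and "t" (3): a world point X has camera coordinates R X + t. Camera axes: x right, y down, z forward; pixel columns grow to the right and rows downward; lengths in m; the calibration is good to about 2 mm. A picture is of the moment at which its call begins. There is no depth.
A pose or a line that the arm cannot do raises arm.Unreachable and nothing moves.
- hand_in(): hands the job in; it is judged then, once.
The state is a dict: "t": time; "joint_positions": joint angles; "joint_velocities": joint speeds; "joint_efforts": joint torques, N m; "position": TCP position; "eef_rot": TCP orientation; "force": force on the tool from outside, world axes, zero at the start; "moment": the same for the moment, N m; "gripper_width": finger opening in m; "grasp_force": force on a finger pad.
Only numpy, scipy, OpenCV 4.12 (cv2) and the standard library are available. Lean on these libraries where they do the work, as an engineer would, in place of code of your own. Each camera call takes 0.05 s, during which the arm holds its last target. There are 200 camera calls.

### The job

Set the bench supply four steps higher: with a fingertip, push the pointer arm of its large dial clockwise (seen from above) by exactly four clicks from where it stands and leave it resting in that stop. Then press the button on the small switch box fully down with a fingertip and let it come up again. Push gently, do not pinch the dial, and leave the small trim knob and the loose things on the bench where they are.

Things in the scene. Friction and masses are not known exactly. Their poses are not given: they have to be found in the camera images.
- supply: Grey metal bench supply with the dial on its level lid: a box 190 (x) x 170 (y) x 85 mm, fixed to the table, left or right of the middle. Origin at the centre of its underside; its x axis points roughly away from the robot (turned up to 0.3 rad). The dial's axis is 22 mm from the centre towards +x; two binding posts 19 mm high stand on the lid at the near left
- dial_axis (a point): Point on the vertical turning axis of the large black pointer dial, 35 mm above the supply's lid: level with the top of the pointer arm. The dial is a disc 84 mm across whose top is 9 mm above the lid, with a round hub (26 mm across, top 43 mm above the lid) and one pointer arm from the hub to the rim
- pointer_tip (a point): Outer end of the dial's pointer arm, on its centre line and at its top, 42 mm from the dial axis. The arm is 12 mm wide and reaches from the disc (9 mm above the lid) to 35 mm above the lid; a thin white line runs along its top. With the dial at 0 it points 70 degrees to the left of the supply's x axis
- dial (a joint): Angle of the dial, rad; grows clockwise seen from above. Click stops every 20 degrees (0.349 rad) from 0 to 3.142, hard ends just outside; it starts resting in one of the first four. A sprung ball holds it: pushing the arm near its end takes about 2 to 4 N, and once 10 degrees past a stop it snaps on by itself into the next
- trim (a joint): Angle in rad of the small round trim knob (22 mm across, 19 mm high) on the supply's lid at the near right corner, 0 at the start; turns easily either way. To be left alone
- trim_top (a point): Centre of the top of the small trim knob
- output_top (a point): Centre of the top face of the output push button: a round grey cap, 32 mm across, standing 10 mm out of a black round housing (48 mm across), in the middle of the lid of the small plastic switch box (110 x 100 x 55 mm, fixed to the table). It is pressed straight down
- output (a joint): Travel of the output button in m: 0 up, 0.006 fully down (takes 4 N); it springs up again when let go
- tape: Loose bystander, to be left alone: roll of brown tape lying flat, 60 mm across, 18 mm high, between the two boxes. Origin at the centre of its underside
- screwdriver: Loose bystander, to be left alone: loose screwdriver, 170 mm long, lying crosswise between the robot and the boxes, 26 mm high. Origin at the centre of its underside (its handle at -x)
- cutters: Loose bystander, to be left alone: red-handled side cutters, about 115 mm long, 10 mm high, lying beyond the boxes. Origin at the centre of its underside
- fan: Loose bystander, to be left alone: grey square cooling fan, 80 x 80 x 25 mm, lying far left. Origin at the centre of its underside
- module: Loose bystander, to be left alone: perforated metal power module, 100 x 80 x 38 mm, far right. Origin at the centre of its underside
- spool: Loose bystander, to be left alone: wire spool standing on end, 58 mm across, 50 mm high, at the left. Origin at the centre of its underside
- cup: Loose bystander, to be left alone: white plastic cup, 70 mm across, 70 mm high, at the right. Origin at the centre of its underside
Things that resemble listed ones, but are neither listed nor needed, are in the scene too. What is shaped like the part that bears output_top but pink is not meant.

How it is judged:
By the outcome, as a careful person would: the job done as asked, in the order asked, and still so for the second after the job is handed in, with the robot touching nothing.
It also fails if it takes over 61 s, if anything falls off the work surface, if the arm or the gripper's body presses on something with over 40 N, if the wrist force passes 120 N, or if a joint passes its speed limit or range.

## Working session

There is one attempt and no reset: what is moved stays moved. The work goes in short steps, each a Python script; the robot and the scene stay as the last script left them, time stands still between calls to the robot, and variables do not carry over. Pictures are saved under pics/ and viewed, at most 10 in all, crops included, and the job is handed in when it is done.

```bash
mkdir -p pics
python3 - <<'E'
from workcell import arm,state,vision
import cv2,pickle
for n in("top","side"):
    c=vision.read_camera(n); pickle.dump(c,open(n+".pkl","wb")); cv2.imwrite(f"pics/{n}0.png",c["pixels"][:,:,::-1])
    print(n,c["fx"],c["cx"],c["cy"],c["R"],c["t"])
s=state();print(s["t"],s["force"],s["eef_rot"],arm.tips_ahead)
E
```

```text
top 546.318719168751 284.95991294152685 210.78706301848138 [[ 0.00968222 -0.99994755 -0.00333854]
 [-0.99186385 -0.00918003 -0.12697181]
 [ 0.1269345   0.00454075 -0.99190071]] [8.75969456e-04 5.74060345e-01 1.76669138e+00]
side 511.84857796297183 269.85890643654324 208.14133486262477 [[-0.83462752 -0.55077737 -0.00641848]
 [-0.36407427  0.56037397 -0.74392939]
 [ 0.41333622 -0.61856714 -0.6682274 ]] [0.47897296 0.30398857 1.18437731]
0.1 [ 0.10639672 -1.01279142 -0.76783032] [-3.05521657e+00 -7.23065327e-01  6.83505356e-04] 0.008
```

View pics/top0.png

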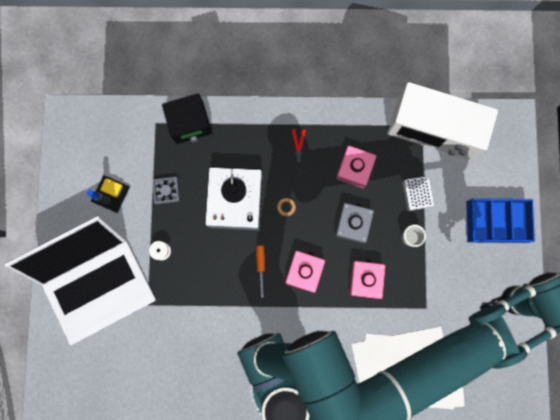

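View pics/side0.png

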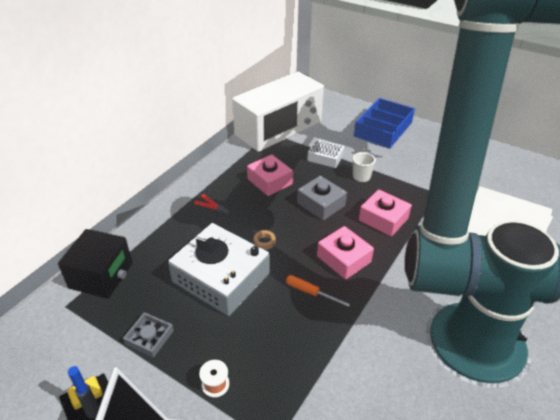

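Candidates for the switch box (top view): grey (355,222), and pink at (306,270), (368,279), (357,165). Only the grey one is not pink, so it fits. The supply is at (234,195) with its dial at about (233,189). Next I'll enlarge both and measure.

```bash
cat > h.py <<'E'
import numpy as np,cv2,pickle
def ray(c,u,v,z):
    d=c["R"].T@np.array([(u-c["cx"])/c["fx"],(v-c["cy"])/c["fy"],1]); o=-c["R"].T@c["t"]
    return o+d*(z-o[2])/d[2]
def proj(c,X):
    p=c["R"]@np.array(X)+c["t"]; return np.array([c["fx"]*p[0]/p[2]+c["cx"],c["fy"]*p[1]/p[2]+c["cy"]])
def biggest(m):
    cs,_=cv2.findContours(m.astype(np.uint8),cv2.RETR_EXTERNAL,cv2.CHAIN_APPROX_NONE); return max(cs,key=cv2.contourArea)
E
python3 - <<'E'
from h import *
T=pickle.load(open("top.pkl","rb"));S=pickle.load(open("side.pkl","rb"))
def crop(c,x,y,w,h,k): return cv2.resize(c["pixels"][y:y+h,x:x+w,::-1],None,fx=k,fy=k,interpolation=cv2.INTER_CUBIC)
im=np.zeros((600,800,3),np.uint8)
for (a,(px,py)) in ((crop(T,200,160,66,75,6),(0,0)),(crop(S,165,220,110,95,3.6),(400,0)),(crop(T,335,200,40,46,3),(0,455)),(crop(S,290,170,70,55,4),(400,360))):
    h=min(a.shape[0],600-py);im[py:py+h,px:px+a.shape[1]]=a[:h]
cv2.imwrite("pics/crop.png",im)
for n,c,b in(("top",T,(200,160,66,75)),("side",S,(165,220,110,95))):
    x,y,w,h=b; g=c["pixels"][y:y+h,x:x+w].min(2)
    if n=="top":
        q=biggest(g>130)+[x,y]; r=cv2.minAreaRect(q);print(r)
        P=np.array([ray(c,*p,.085)[:2] for p in cv2.boxPoints(r)]);print("lid",P,P.mean(0),np.linalg.norm(np.diff(P,axis=0),axis=1))
    q=biggest(g<70)+[x,y]; print(n,"dial dark",cv2.contourArea(q),cv2.fitEllipse(q),cv2.boundingRect(q)); 
    W=np.array([ray(c,*p[0],.094)[:2] for p in q],np.float32); print("disc",cv2.fitEllipse(W))
for n,c,b in(("top",T,(343,212,25,20)),("side",S,(308,174,30,28))):
    x,y,w,h=b; g=c["pixels"][y:y+h,x:x+w].max(2)
    print(n);print(g[::1,::1])
E
```

```text
((233.19480895996094, 197.6879425048828), (52.84981918334961, 58.898189544677734), 3.3664605617523193)
lid [[0.51786079 0.26137391]
 [0.70970158 0.255559  ]
 [0.70098802 0.08410292]
 [0.50946767 0.09226074]] [0.60950451 0.17332415] [0.1919289  0.17167736 0.19169402]
top dial dark 4810.0 ((232.5, 197.0), (76.31623077392578, 88.30660247802734), 0.0) (200, 160, 66, 75)
disc ((0.6112083792686462, 0.17473706603050232), (0.2447250485420227, 0.2864728569984436), 93.22360229492188)
side dial dark 2785.0 ((217.7986602783203, 264.97998046875), (98.587158203125, 123.595703125), 78.0277328491211) (165, 220, 110, 95)
disc ((0.5863632559776306, 0.19416765868663788), (0.30879348516464233, 0.3320034146308899), 69.54542541503906)
top
[[143 156 157 157 157 157 157 154 152 149 139 131 130 130 139 149 155 157
  157 159 158 157 159 158 158]
 [149 157 155 157 158 158 152 140 130 125 117 108 108 107 117 131 144 155
  157 159 157 158 157 157 159]
 [153 159 156 159 158 154 142 122 109 104  98  90  86  87  96 108 133 148
  154 158 159 158 159 158 158]
 [156 159 157 160 157 151 132 106  89  75  67  58  57  55 
[... 4533 characters left out ...]
145 146 143 140 147 148
  154 158 156 154 153 155 157 155 154 157 159 155]
 [ 97 112 133 142 150 151 157 153 154 155 156 153 157 153 156 155 155 156
  154 156 158 155 156 157 155 156 157 155 156 158]
 [ 78  90 102 119 134 144 152 150 152 155 151 157 155 158 157 152 155 156
  157 156 156 156 154 154 157 158 157 155 153 153]
 [ 74  72  88  98 113 130 146 149 149 151 154 156 156 159 157 153 154 157
  155 158 156 154 157 152 160 160 156 153 146 136]
 [ 76  74  71  77  90 103 123 135 146 150 152 155 154 156 157 155 155 152
  156 158 158 158 158 158 156 155 147 140 131 118]
 [ 70  76  73  72  76  80  99 112 126 143 148 156 156 152 154 156 156 156
  157 158 156 159 155 156 152 146 133 127 122 121]]
```

View pics/crop.png

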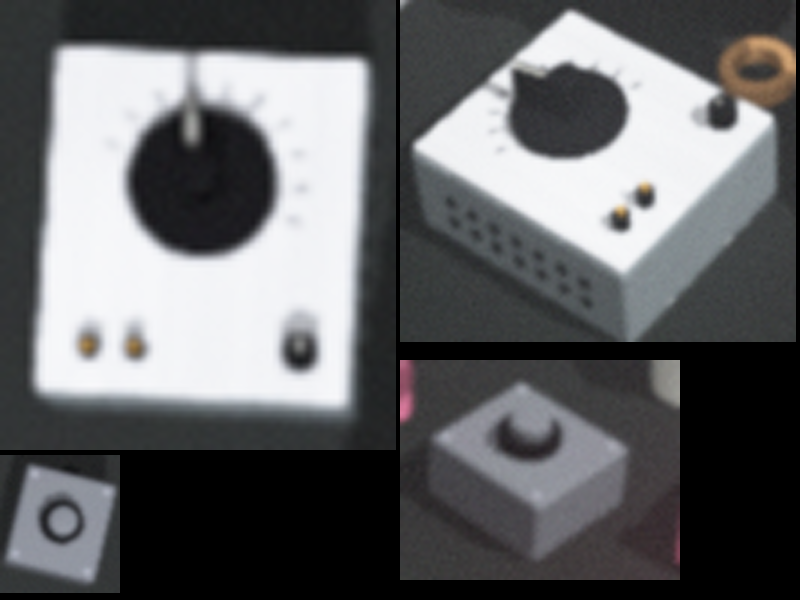

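Run:
```python
from h import *
T=pickle.load(open("top.pkl","rb"));S=pickle.load(open("side.pkl","rb"))
for n,c,b in(("top",T,(218,174,30,30)),("side",S,(188,234,56,34))):
    x,y,w,h=b; g=c["pixels"][y:y+h,x:x+w].min(2)
    q=(biggest(g<110)+[x,y])[:,0]
    W=np.array([ray(c,*p,.094)[:2] for p in q]); 
    from scipy.optimize import least_squares
    f=least_squares(lambda p:np.hypot(*(W-p[:2]).T)-p[2],[.63,.17,.042],loss="soft_l1",f_scale=.001); print(n,"disc",f.x,cv2.boundingRect(q))
A=np.array([.6315,.1724]);yaw=-.044
for k in range(5):
    a=yaw+np.radians(70-20*k); d=np.array([np.cos(a),np.sin(a)])
    print(k,*[np.round(proj(c,[*(A+r*d),.12]),1) for c in(T,S) for r in(.013,.042)])
x,y=T["pixels"],0
print(T["pixels"][166:192,226:240].min(2)); print(S["pixels"][232:250,185:215].min(2))
for n,c,b,z in(("top",T,(343,212,25,20),.065),("side",S,(315,182,20,18),.065)):
    x,y,w,h=b; g=c["pixels"][y:y+h,x:x+w].max(2)
    if n=="top":
        q=g<100; m=cv2.moments(biggest(q)); u=m["m10"]/m["m00"]+x,m["m01"]/m["m00"]+y; print("housing ",u,ray(c,*u,.06),ray(c,*u,.055))
        u=(343+12.9,212+9.7); print("cap",u,ray(c,*u,.065))
```

```text
top disc [0.63349181 0.17251016 0.03816305] (221, 177, 25, 25)
side disc [0.63011432 0.17932842 0.0404891 ] (195, 238, 33, 26)
0 [228.8 187.4] [220.4 183.8] [206.7 243.4] [196.2 248.3]
1 [229.6 186.2] [223. 180.] [206.1 242.2] [194.4 244.3]
2 [230.7 185.3] [226.7 177.3] [206.2 240.9] [194.6 240.1]
3 [232.1 184.9] [231.1 176. ] [206.8 239.6] [196.8 236. ]
4 [233.5 185. ] [235.7 176.2] [208.  238.6] [200.7 232.7]
[[ 32  33  33  31  32  34  31  31  33  31  33  34  32  31]
 [ 54  49  46  43  44  38  37  37  41  40  38  39  37  37]
 [133 126 121 117 104  88  86 103 113 116 115 115 111 101]
 [216 217 216 210 186 159 159 192 214 221 219 216 213 204]
 [239 239 239 236 216 186 188 224 238 241 240 239 239 237]
 [241 242 242 237 219 190 193 226 239 242 243 242 243 243]
 [242 242 242 238 220 185 190 226 240 242 242 241 242 243]
 [242 243 242 238 217 175 179 219 237 242 241 235 237 242]
 [238 240 241 238 212 158 155 199 231 240 237 226 230 241]
 [223 232 240 235 202 146 136 175 218 233 229 213 227 239]
 [217 222 232 214 169 136 122 146 183 200 197 193 209 231]
 [219 205 198 164 124 125 111 102 11
[... 2582 characters left out ...]
  53  48  47  52]
 [199 231 238 238 235 223 200 174 155 151 153 119  71  47  45  44  46  43
   47  45  45  44  44  46  47  45  50  48  49  52]
 [232 240 242 242 241 236 227 210 194 187 163 113  66  49  45  43  45  44
   47  47  43  45  47  45  49  46  56  52  45  52]
 [240 241 242 242 241 240 239 235 227 207 161  99  58  48  49  46  44  44
   43  42  47  48  49  47  49  48  43  52  51  46]
 [241 241 242 242 240 240 238 239 234 206 142  78  54  47  49  48  46  44
   51  48  43  49  46  42  48  45  49  49  51  50]]
housing  (354.9751552795031, 221.37577639751552) [ 0.53846317 -0.22154191  0.06      ] [ 0.53901078 -0.2221641   0.055     ]
cap (355.9, 221.7) [ 0.53688735 -0.22390665  0.065     ]
```

The line on the pointer, (231.5,176–184) in the top view, matches stop 3 (10° left of the supply's x axis). Target is therefore stop 7. The axis is at about (0.632, 0.173). I'll approach with closed fingers on the counter-clockwise side.

```bash
cat >> h.py <<'E'
from scipy.spatial.transform import Rotation as Ro
A=np.array([.632,.173]); PH0=np.radians(10)-.044
def pose(a,d,z,r=.035,s=1):
    "finger beside the arm when it points to angle a, gap centre-to-centre d"
    er=np.array([np.cos(a),np.sin(a),0]); et=np.array([-er[1],er[0],0])
    y=s*et; zz=np.array([0,0,-1.]); M=np.c_[np.cross(y,zz),y,zz]
    p=np.r_[A,z]+r*er+d*et
    return p,Ro.from_matrix(M).as_rotvec()
E
python3 - <<'E'
from h import *
from workcell import arm,state,vision
arm.grip(0)
for s in(1,-1):
    print(s,[None if (q:=arm.solve_ik(*pose(PH0-np.radians(t),.03,.117,s=s))) is None else np.round(q,2) for t in(0,80)])
s=1 if abs(arm.solve_ik(*pose(PH0-.7,.03,.117,s=1))[5])<abs(arm.solve_ik(*pose(PH0-.7,.03,.117,s=-1))[5]) else -1
print("s",s)
arm.move_pose(*pose(PH0,.03,.22,s=s)); f0=state()["force"]
arm.movel(pose(PH0,.03,.14)[0],.1); arm.movel(pose(PH0,.03,.117)[0],.03)
x=state();print(x["t"],f0,x["force"],x["position"],x["gripper_width"])
ims=[]
for n,b in(("top",(190,150,90,90)),("side",(160,190,120,120))):
    c=vision.read_camera(n)["pixels"];X,Y,w,h=b; ims.append(cv2.resize(c[Y:Y+h,X:X+w,::-1],(400,400),interpolation=cv2.INTER_CUBIC))
cv2.imwrite("pics/near.png",np.hstack(ims))
E
```

```text
1 [array([ 0.27,  0.39,  1.67,  0.  ,  1.08, -1.43]), array([ 0.18,  0.38,  1.69, -0.  ,  1.07, -0.12])]
-1 [array([ 0.27,  0.39,  1.67, -0.  ,  1.08,  1.71]), None]
s 1
5.8417 [ 0.88062151 -0.32002771 -0.29230489] [0.27389762 0.47451719 0.2642746 ] [0.66296213 0.20734966 0.11715347] -6.538146988856277e-05
```

View pics/near.png

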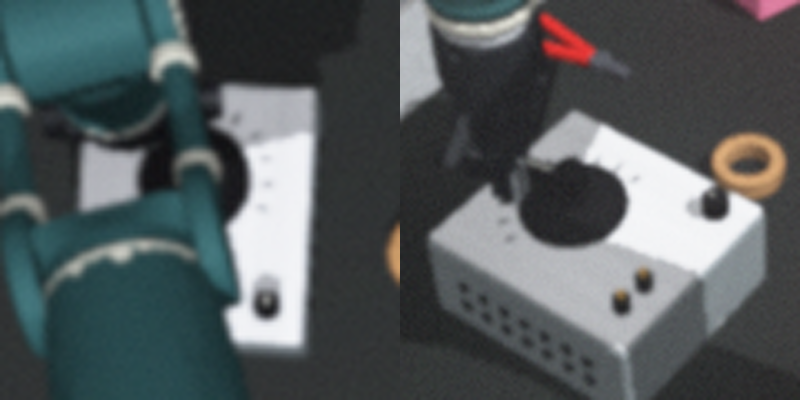

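The side view shows the shut fingers standing left of the pointer arm, clear of the hub at crop (570,165). Next I'll approach to contact and push along the arc, watching the tangential force for snaps.

Run:
```python
from h import *
from workcell import arm,state,vision
f0=np.array(state()["force"])
def ft(a): 
    f=np.array(state()["force"])-f0; return f@[-np.sin(a),np.cos(a),0],f[2]
L=[]
d=.03
while d>.012:
    d-=.001; arm.movel(pose(PH0,d,.117)[0],.03); f=ft(PH0); L.append((round(d*1e3),round(f[0],1)))
    if f[0]>1.2: break
print(L,state()["t"])
L=[]
for t in np.arange(2.5,48,2.5):
    a=PH0-np.radians(t); p,o=pose(a,d,.117); arm.movel(p,.03,o); f=ft(a); L.append((t,round(f[0],1),round(f[1],1)))
    if abs(f[0])>12: break
print(L,state()["t"])
c=vision.read_camera("side")["pixels"]; cv2.imwrite("pics/mid.png",cv2.resize(c[190:310,160:280,::-1],(480,480),interpolation=cv2.INTER_CUBIC))
open("d.txt","w").write(str(d))
```

```text
[(29, np.float64(-0.3)), (28, np.float64(-0.4)), (27, np.float64(1.1)), (26, np.float64(-0.4)), (25, np.float64(-0.1)), (24, np.float64(-0.2)), (23, np.float64(0.0)), (22, np.float64(0.0)), (21, np.float64(2.1))] 8.1917
[(np.float64(2.5), np.float64(4.8), np.float64(-0.9)), (np.float64(5.0), np.float64(2.7), np.float64(0.3)), (np.float64(7.5), np.float64(0.8), np.float64(-1.3)), (np.float64(10.0), np.float64(-0.1), np.float64(-0.3)), (np.float64(12.5), np.float64(-0.0), np.float64(0.2)), (np.float64(15.0), np.float64(0.6), np.float64(0.6)), (np.float64(17.5), np.float64(-0.2), np.float64(0.3)), (np.float64(20.0), np.float64(1.5), np.float64(0.3)), (np.float64(22.5), np.float64(3.8), np.float64(-0.2)), (np.float64(25.0), np.float64(1.6), np.float64(1.0)), (np.float64(27.5), np.float64(1.5), np.float64(-0.2)), (np.float64(30.0), np.float64(-0.5), np.float64(0.2)), (np.float64(32.5), np.float64(0.2), np.float64(0.4)), (np.float64(35.0), np.float64(-0.5), np.float64(-0.8)), (np.float64(37.5), np.float64(-0.1), np.float64(0.1)), (np.float64(40.0), np.float64(1.0), np.float64(-1.1)), (np.float64(42.5), np.float64(3.0), np.float64(-0.3)), (np.float64(45.0), np.float64(2.3), np.float64(-0.2)), (np.float64(47.5), np.float64(-0.3), np.float64(0.4))] 12.9417
```

View pics/mid.png

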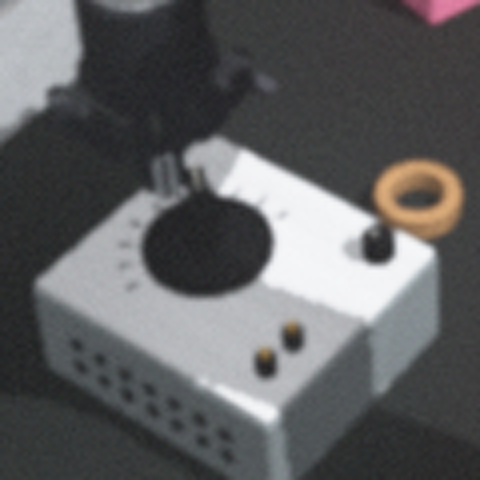

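The force shows clean snaps at about 9°, 29° and 47°, so three clicks are done. The white line has moved to crop (200,180). Now the fourth click, then back off and look.

Run:
```python
from h import *
from workcell import arm,state,vision
d=float(open("d.txt").read())
f0=np.array(state()["force"]); L=[]
for t in list(np.arange(50,63,2.5))+[64,66,68,70,71.5]:
    a=PH0-np.radians(t); p,o=pose(a,d,.117); arm.movel(p,.03,o); f=np.array(state()["force"])-f0; L.append((float(t),round(float(f@[-np.sin(a),np.cos(a),0]),1)))
print(L)
a=PH0-np.radians(71.5)
arm.movel(pose(a,d+.008,.117)[0],.05); arm.movel(pose(a,d+.008,.2)[0],.12)
# on to above the button
p=np.array([.537,-.223,.2]); o=pose(a,d,.2)[1]; q=arm.solve_ik(p,o); print(q)
arm.movel(p,.25); print(state()["t"],state()["position"])
ims=[]
for n,b in(("top",(190,150,90,90)),("side",(165,200,110,110))):
    c=vision.read_camera(n); pickle.dump(c,open(n+"1.pkl","wb"));c=c["pixels"];X,Y,w,h=b; ims.append(cv2.resize(c[Y:Y+h,X:X+w,::-1],(400,400),interpolation=cv2.INTER_CUBIC))
cv2.imwrite("pics/after.png",np.hstack(ims))
for k in(6,7,8):
    a=-.044+np.radians(70-20*k); print(k,*[np.round(proj(pickle.load(open(n+"1.pkl","rb")),[*(A+r*np.array([np.cos(a),np.sin(a)])),.12])-b,1)*s for n,b,s in(("top",(190,150),400/90),("side",(165,200),400/110)) for r in(.013,.042)])
```

```text
[(50.0, 0.0), (52.5, 0.1), (55.0, -0.1), (57.5, 0.1), (60.0, 1.3), (62.5, 5.8), (64.0, 3.6), (66.0, 2.0), (68.0, 1.6), (70.0, 0.3), (71.5, 0.3)]
[-0.43643668  0.11644063  1.85215849  0.          1.17299353 -0.88985552]
18.65 [ 0.53722215 -0.22215542  0.19990987]
6 [203.11111111 161.33333333] [236.         137.33333333] [167.63636364 136.72727273] [168.36363636 106.90909091]
7 [205.77777778 167.11111111] [244.88888889 155.55555556] [174.18181818 137.09090909] [189.09090909 108.36363636]
8 [206.66666667 173.33333333] [247.11111111 175.55555556] [180.         139.27272727] [207.27272727 114.90909091]
```

View pics/after.png

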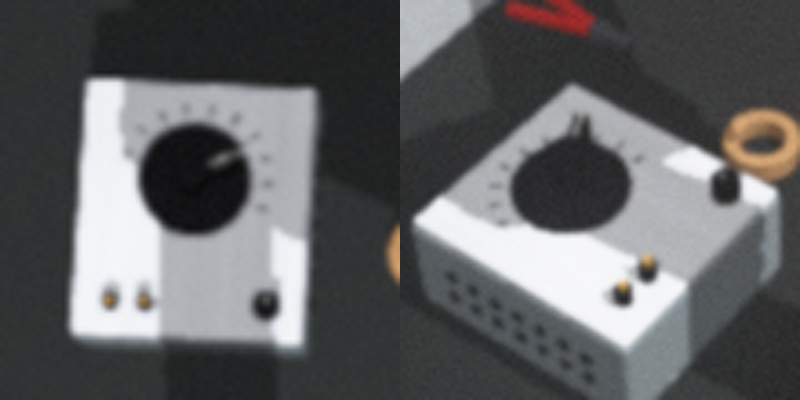

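The line in the top crop runs (208,165)→(243,149), nearest to stop 7. I'll measure its angle more exactly.

Run:
```python
from h import *
from workcell import vision
pickle.dump(vision.read_camera("top"),open("top2.pkl","wb"));pickle.dump(vision.read_camera("side"),open("side2.pkl","wb"))
def ang(f,b):
    c=pickle.load(open(f,"rb")); X,Y,w,h=b; g=c["pixels"][Y:Y+h,X:X+w].min(2).astype(float)
    m=g>60; v,u=np.nonzero(m); W=np.array([ray(c,a+X,e+Y,.12)[:2] for a,e in zip(u,v)]); wt=g[m]-50
    mu=np.average(W,axis=0,weights=wt); C=np.cov(W.T,aweights=wt); ev,V=np.linalg.eigh(C); d=V[:,1]
    e=mu-A; d*=np.sign(d@e)
    print(f,len(u),"line dir",np.degrees(np.arctan2(d[1],d[0])+.044).round(1),"from axis",np.degrees(np.arctan2(e[1],e[0])+.044).round(1),"r",np.hypot(*e).round(4),mu,ev**.5)
ang("top.pkl",(228,178,8,8)); ang("top2.pkl",(235,182,9,8)); ang("top1.pkl",(235,182,9,8))
c=pickle.load(open("top2.pkl","rb"))["pixels"];print(c[178:192,232:252].min(2))
c=pickle.load(open("side2.pkl","rb"))["pixels"];print(c[227:240,205:222].min(2))
```

```text
top.pkl 26 line dir 30.8 from axis 12.0 r 0.0284 [0.66004969 0.17767574] [0.00379624 0.00573954]
top2.pkl 14 line dir -55.5 from axis -59.2 r 0.0281 [0.6452888  0.14827297] [0.00191139 0.00672705]
top1.pkl 14 line dir -55.6 from axis -59.2 r 0.0282 [0.64534857 0.14816852] [0.0019249  0.00678076]
[[ 60  53  53  58  71  84 105 132 153 158 159 166 173 177 179 176 175 176
  176 176]
 [ 24  22  22  23  26  35  49  76 102 131 154 171 176 177 172 166 167 175
  176 175]
 [ 18  19  19  19  19  19  21  34  51  80 120 156 172 172 159 149 159 172
  176 176]
 [ 17  17  18  20  18  18  17  16  22  37  73 121 150 161 160 160 166 171
  175 176]
 [ 16  18  17  16  17  18  13  16  19  23  39  79 123 153 169 174 174 174
  176 176]
 [ 19  18  14  16  17  19  17  24  28  36  46  76 121 158 171 178 177 175
  176 175]
 [ 16  17  15  18  16  19  36  55  70  69  70  78 105 145 168 175 172 168
  167 172]
 [ 16  16  13  17  23  40  69  98 100  78  59  54  65 107 153 170 160 145
  151 164]
 [ 17  15  20  21  36  63  82  90  77  50  30  26  32  77 138 168 166 155
  158 168]
 [ 17  19  16  21  29  51  57  49  35 
[... 611 characters left out ...]
179 176 177 175 173 164 161 167 167 166 176 175 175 175 177]
 [176 182 178 178 177 178 170 146 135 149 141 137 160 174 178 177 175]
 [179 177 178 179 181 177 166 127 106 118 108  99 144 169 175 175 177]
 [181 179 179 179 179 174 158 117 102 107  81  75 124 158 173 174 174]
 [179 180 176 179 177 172 141 105 105  96  64  65 115 151 172 172 174]
 [179 178 180 179 175 159 122  99 108  85  50  56 104 149 168 173 172]
 [175 176 173 172 155 134 101  96  97  72  48  51  97 142 159 164 174]
 [166 172 155 142 120  88  73  74  71  53  41  52  84 122 140 161 174]
 [135 133 116  85  67  53  48  48  48  37  39  43  71  96 122 154 167]
 [101  85  63  50  42  38  43  39  40  37  40  39  48  74  99 126 151]]
```

Run:
```python
from h import *
from scipy.optimize import least_squares
from scipy.ndimage import map_coordinates,maximum_filter
for f in("top2.pkl","side2.pkl"):
    c=pickle.load(open(f,"rb"));g=c["pixels"].min(2).astype(float)
    S=lambda a,r,z,A=A: map_coordinates(g,np.array([proj(c,[A[0]+r*np.cos(t-.044),A[1]+r*np.sin(t-.044),z])[::-1] for t in a]).T,order=3)
    a=np.radians(np.arange(-130,96,2))
    P=np.mean([S(a,r,.085) for r in(.05,.052,.054,.056)],0)
    mins=[(int(np.degrees(a[i]).round()),round(P[i])) for i in range(1,len(a)-1) if P[i]<P[i-1] and P[i]<=P[i+1]]
    print(f,"tick minima deg",mins)
    for r in(.02,.024,.028,.032,.036):
        Q=S(a,r,.12); 
        i=[j for j in range(1,len(a)-1) if Q[j]>Q[j-1] and Q[j]>=Q[j+1] and -100<np.degrees(a[j])<-30]
        print(" r",r,[(round(np.degrees(a[j])),round(Q[j])) for j in i])
# same for the start
c=pickle.load(open("top.pkl","rb"));g=c["pixels"].min(2).astype(float)
for r in(.02,.024,.028,.032,.036):
    a=np.radians(np.arange(-20,40,1));Q=map_coordinates(g,np.array([proj(c,[A[0]+r*np.cos(t-.044),A[1]+r*np.sin(t-.044),.12])[::-1] for t in a]).T,order=3);print("start",r,np.degrees(a[Q.argmax()]).round(),Q.max().round())
```

```text
top2.pkl tick minima deg [(-108, 146), (-88, 143), (-68, 150), (-48, 155), (-28, 145), (-10, 151), (12, 151), (30, 147), (48, 153), (68, 162)]
 r 0.02 [(-60, 83)]
 r 0.024 [(-98, 19), (-60, 103), (-32, 19)]
 r 0.028 [(-90, 17), (-60, 94)]
 r 0.032 [(-90, 19), (-60, 72)]
 r 0.036 [(-98, 16), (-88, 18), (-62, 74)]
side2.pkl tick minima deg [(-112, 144), (-90, 149), (-78, 171), (-58, 44), (-48, 89), (-26, 145), (-18, 174), (-6, 145), (4, 173), (14, 144), (34, 146), (52, 152), (72, 160)]
 r 0.02 [(-62, 104)]
 r 0.024 [(-62, 107)]
 r 0.028 [(-96, 168), (-62, 106), (-34, 179)]
 r 0.032 [(-96, 173), (-90, 173), (-62, 113), (-40, 181), (-32, 179)]
 r 0.036 [(-94, 174), (-86, 175), (-62, 145), (-44, 178), (-38, 179)]
start 0.02 12.0 123.0
start 0.024 11.0 151.0
start 0.028 10.0 151.0
start 0.032 9.0 137.0
start 0.036 10.0 120.0
```

The ticks confirm the frame. The dial hangs at −61°, about 71° of the 80° travelled, which is balanced on the crest between stops. So it needs a small further push; the finger's commanded angle matches the dial's to within about 1°.

Run:
```python
from h import *
from workcell import arm,state,vision
d=float(open("d.txt").read()); L=[]
a=PH0-np.radians(71.5); p,o=pose(a,d+.008,.2)
arm.movel(p,.25,o); arm.movel(pose(a,d+.008,.117)[0],.1); f0=np.array(state()["force"]); arm.movel(pose(a,d,.117)[0],.05)
for t in(73,74.5,76,77.5):
    a=PH0-np.radians(t); p,o=pose(a,d,.117); arm.movel(p,.03,o); f=np.array(state()["force"])-f0; L.append((t,round(float(f@[-np.sin(a),np.cos(a),0]),1)))
print(L)
arm.dwell(.3)
arm.movel(pose(a,d+.008,.117)[0],.05); arm.movel(pose(a,d+.008,.2)[0],.12)
arm.movel([.537,-.223,.2],.25); print(state()["t"])
from scipy.ndimage import map_coordinates
for n in("top","side"):
    c=vision.read_camera(n);pickle.dump(c,open(n+"3.pkl","wb"));g=c["pixels"].min(2).astype(float)
    a=np.radians(np.arange(-90,-45,1))
    for r in(.02,.024,.028,.032):
        Q=map_coordinates(g,np.array([proj(c,[A[0]+r*np.cos(t-.044),A[1]+r*np.sin(t-.044),.12])[::-1] for t in a]).T,order=3);print(n,r,[(round(np.degrees(a[j])),round(Q[j])) for j in range(1,len(a)-1) if Q[j]>Q[j-1] and Q[j]>=Q[j+1]])
c=pickle.load(open("top3.pkl","rb"))["pixels"]; cv2.imwrite("pics/a3.png",cv2.resize(c[150:260,200:380,::-1],(720,440),interpolation=cv2.INTER_CUBIC))
```

```text
[(73, -0.5), (74.5, -0.3), (76, -0.1), (77.5, -1.3)]
26.0833
top 0.02 [(-64, 90)]
top 0.024 [(-66, 92)]
top 0.028 [(-66, 83)]
top 0.032 [(-67, 94)]
side 0.02 [(-69, 115)]
side 0.024 [(-68, 115)]
side 0.028 [(-68, 112), (-47, 176)]
side 0.032 [(-68, 120), (-48, 179)]
```

View pics/a3.png

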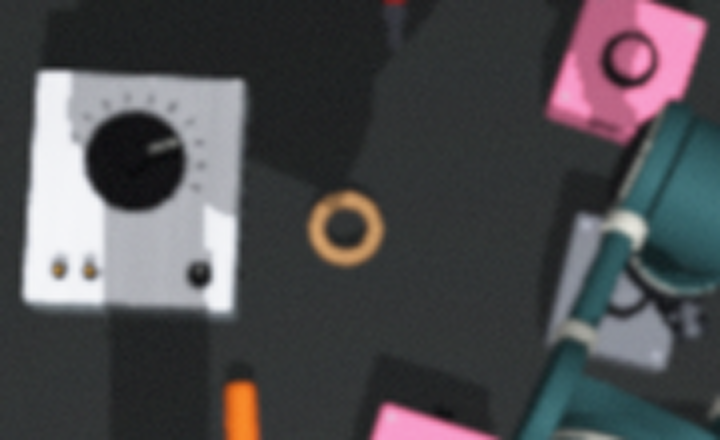

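The pointer now reads −66° (top) and −68° (side). The top view's ticks have a bias of 2–4° there, so this fits stop 7 at −70°. I'll verify by touch: at rest in the stop, contact force should rise near 80° as it did at 20/40/60, and a push to 80° can't trip the next click.

Run:
```python
from h import *
from workcell import arm,state,vision
d=float(open("d.txt").read()); L=[]
a=PH0-np.radians(76); p,o=pose(a,d+.006,.2)
arm.movel(p,.25,o); arm.movel(pose(a,d+.006,.117)[0],.1); arm.dwell(.2); f0=np.mean([np.array((arm.dwell(.05),state()["force"])[1]) for _ in range(5)],0); arm.movel(pose(a,d,.117)[0],.05)
for t in(77,78,79,80,80.7):
    a=PH0-np.radians(t); p,o=pose(a,d,.117); arm.movel(p,.03,o); arm.dwell(.1)
    f=np.mean([np.array((arm.dwell(.02),state()["force"])[1]) for _ in range(5)],0)-f0; L.append((t,round(float(f@[-np.sin(a),np.cos(a),0]),1)))
print(L)
arm.movel(pose(a,d+.008,.117)[0],.05); arm.movel(pose(a,d+.008,.2)[0],.12)
arm.movel([.537,-.223,.2],.25); print(state()["t"])
from scipy.ndimage import map_coordinates
for n in("top","side"):
    c=vision.read_camera(n);g=c["pixels"].min(2).astype(float)
    a=np.radians(np.arange(-90,-45,1))
    for r in(.02,.024,.028,.032):
        Q=map_coordinates(g,np.array([proj(c,[A[0]+r*np.cos(t-.044),A[1]+r*np.sin(t-.044),.12])[::-1] for t in a]).T,order=3);print(n,r,[(round(np.degrees(a[j])),round(Q[j])) for j in range(1,len(a)-1) if Q[j]>Q[j-1] and Q[j]>=Q[j+1]])
```

```text
[(77, -0.1), (78, 0.1), (79, 0.3), (80, 0.9), (80.7, 1.7)]
34.6583
top 0.02 [(-65, 75)]
top 0.024 [(-66, 84)]
top 0.028 [(-67, 84)]
top 0.032 [(-67, 97)]
side 0.02 [(-68, 114)]
side 0.024 [(-68, 121)]
side 0.028 [(-69, 115)]
side 0.032 [(-68, 122), (-49, 177)]
```

The force rises at 80° and the dial springs back to the same reading, so it rests in stop 7. Now the grey box's button, confirmed earlier in the enlarged crop.

Run:
```python
from h import *
from workcell import arm,state,vision
xy=[.537,-.2235]
arm.movel([*xy,.10],.12); arm.movel([*xy,.082],.05); arm.dwell(.2); f0=state()["force"][2]; L=[]
z=.082
while z>.060:
    z-=.001; arm.movel([*xy,z],.03); f=state()["force"][2]-f0; L.append((round(z,3),round(state()["position"][2],4),round(f,1)))
    if f>14: break
arm.dwell(.3); print(L,round(state()["force"][2]-f0,1))
c=vision.read_camera("side")["pixels"]
arm.movel([*xy,.2],.1); arm.dwell(.3); print(state()["t"])
c2=vision.read_camera("side")["pixels"]
cv2.imwrite("pics/press.png",np.hstack([cv2.resize(i[100:320,160:400,::-1],(400,367)) for i in(c,c2)]))
```

```text
[(0.081, np.float64(0.0811), np.float64(0.4)), (0.08, np.float64(0.0801), np.float64(0.8)), (0.079, np.float64(0.079), np.float64(1.0)), (0.078, np.float64(0.079), np.float64(6.2)), (0.077, np.float64(0.0789), np.float64(12.2)), (0.076, np.float64(0.0788), np.float64(17.3))] 16.2
39.9917
```

View pics/press.png

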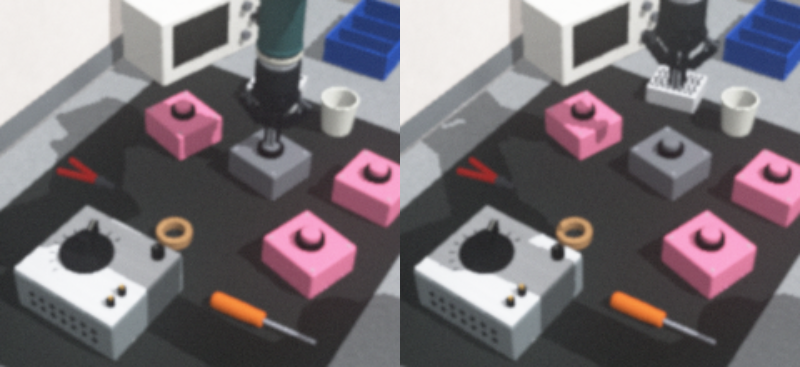

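The hard stop came at TCP z=0.079. That fits tips 21 mm ahead when shut (8+13), with the cap fully down at 0.058, but my force zero at 0.082 was probably taken already in contact. A feather touch will show where the raised cap begins, without pressing it through.

Run:
```python
from h import *
from workcell import arm,state
xy=[.537,-.2235]
m=lambda: np.mean([(arm.dwell(.02),state()["force"][2])[1] for _ in range(8)])
arm.movel([*xy,.092],.12); arm.dwell(.2); f0=m(); L=[]
for z in(.089,.088,.087,.086,.085,.084):
    arm.movel([*xy,z],.03); f=m()-f0; L.append((z,round(float(f),1)))
    if f>1.2: break
print(L)
arm.movel([*xy,.2],.12); print(m()-f0,state()["t"])
```

```text
[(0.089, 0.4), (0.088, 0.2), (0.087, 0.3), (0.086, 0.1), (0.085, 0.2), (0.084, 1.1)]
-0.05971043573063363 44.975
```

Contact begins at about 0.0845 and the hard stop is at 0.079, so the first press covered the full travel and was released. I'm handing in.

```bash
python3 -c "
from workcell import hand_in
print(hand_in())"
```

```text
the job is handed in; nothing more can be done
None
```

I turned the dial clockwise four clicks, from stop 3 to stop 7, then pressed the grey box's button fully down and released it, and handed in at about 45 s; the fourth click first hung between stops and took a second push, and after the press I touched the button once more, lightly, to check its travel.

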